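# Find the drive module that rattles

### The job

Lift the relay strip off the three returned drive modules and lay it flat, right way up, on the blue mat. Then, from the robot's left to its right, lift each module clear of the returns tray and rock it well over, front end up and then front end down (some 25 degrees each way), to feel for a part loose inside. Stand the two sound modules back upright in the returns tray, leave everything else where it is, and finish holding the one that rattles out forward, upright and still in the air above the red tray; do not put it down or let it go.

Things in the scene. Friction and masses are not known exactly. Their poses are not given: they have to be found in the camera images.
- module_left: leftmost (robot's left) of three look-alike servo drive modules standing in the returns tray: sealed yellow case 130 deep (x) x 46 wide (y) x 100 mm tall, 0.38 to 0.58 kg, flat parallel sides to grip across the 46 mm. Origin: centre of the underside; x runs from the black terminal front (facing the robot at the start) to the finned rear, z up. Centre of mass some 65 mm up; 45 to 80 mm free between neighbours.
- module_middle: the middle module, same make and frame. Inside one of the three (any of them, different every time) an 110 g choke has broken off and rolls lengthwise (along x), 39 mm either way from the middle, 63 mm above the underside; it rolls from about 10 degrees of tilt, knocks at the ends and mostly stays there once level, shifting the balance by up to 0.08 N m.
- module_right: the rightmost module (robot's right), same make and frame. In the two sound modules the same 110 g choke is held fast (under 1 mm of play), so weight alone tells nothing, and their balance is the same after rocking either way. Best gripped within some 15 mm of the top, so that the gripper's inner parts stay clear of the case.
- relay_strip: relay interface strip: green plastic rail carrier with a row of yellow and white relays and screw terminals, a rigid bar 46 wide (x) x 290 long (y) x 34 mm tall, 0.22 kg. At the start it lies across the tops of the three modules. Origin: centre of its underside, z up. The lowest 14 mm are 46 mm wide, above that 40 mm.
- returns_tray: dark grey shallow tray, fixed, 190 (x) x 340 (y) x 16 mm tall, 4 mm walls and floor, holding the three modules in a row along its y; origin: centre of its underside. The modules stand on its floor, 4 mm above the bench. A small loose green plug (28 x 22 x 11 mm) lies in it between two modules.
- blue_mat: blue antistatic mat, fixed to the bench, 200 (x) x 340 (y) x 3 mm thick; origin: centre of its underside. It lies on the other side of the bench from the returns tray (left or right).
- red_tray: red quarantine tray for faulty parts, fixed, 150 (x) x 200 (y) x 35 mm tall, 4 mm walls; origin: centre of its underside. A cooling fan lies in it, below its rim.
- fan: black cooling fan, loose in the red tray, 60 x 60 x 25 mm; origin: centre of its underside. Bystander.
- servo_motor: red servo motor standing on end with black middle and steel shaft up, loose, 66 x 66 mm, 144 mm tall; origin: centre of its underside. Bystander, left of the red tray.
- power_block: brown power transistor block, loose, 90 x 62 x 29 mm; origin: centre of its underside. Bystander, right of the red tray.
- screwdriver: screwdriver lying on the bench between tray and mat, near the robot, 170 mm long along its x; origin: centre of its underside. Bystander.
- plug: green terminal plug, loose in the returns tray between two modules, 22 x 28 x 11 mm; origin: centre of its underside. Bystander.
There are look-alikes about, which are no part of the job. Leave any green or turquoise look-alike of the module_middle alone. What is shaped like the module_right but purple is not meant.

How it is judged (in metres and radians):
On the way, in this order (a step that is already met when the one before it is completed fails the run):
1. the relay strip has been lifted off the modules and lies on the blue mat (height (world z) of relay_strip below 0.02 m and x of relay_strip in the frame of blue_mat between -0.08 and 0.08 m and y of relay_strip in the frame of blue_mat between -0.05 and 0.05 m and angle between relay_strip's own z axis and vertical below 0.1 rad and contact force between relay_strip and the fingers below 0.1 N), for 0.1 s.
2. the left module is held clear of the tray and rocked front end up by at least 15 degrees (height (world z) of module_left above 0.03 m and contact force between module_left and the fingers above 1 N and contact force between module_left and returns_tray below 0.05 N and angle between module_left's own x axis and vertical above 1.833 rad), for 0.05 s.
3. then the left module is rocked front end down by at least 15 degrees (height (world z) of module_left above 0.03 m and contact force between module_left and the fingers above 1 N and contact force between module_left and returns_tray below 0.05 N and angle between module_left's own x axis and vertical below 1.309 rad), for 0.05 s.
4. the middle module is held clear of the tray and rocked front end up by at least 15 degrees (height (world z) of module_middle above 0.03 m and contact force between module_middle and the fingers above 1 N and contact force between module_middle and returns_tray below 0.05 N and angle between module_middle's own x axis and vertical above 1.833 rad), for 0.05 s.
5. then the middle module is rocked front end down by at least 15 degrees (height (world z) of module_middle above 0.03 m and contact force between module_middle and the fingers above 1 N and contact force between module_middle and returns_tray below 0.05 N and angle between module_middle's own x axis and vertical below 1.309 rad), for 0.05 s.
6. the right module is held clear of the tray and rocked front end up by at least 15 degrees (height (world z) of module_right above 0.03 m and contact force between module_right and the fingers above 1 N and contact force between module_right and returns_tray below 0.05 N and angle between module_right's own x axis and vertical above 1.833 rad), for 0.05 s.
7. then the right module is rocked front end down by at least 15 degrees (height (world z) of module_right above 0.03 m and contact force between module_right and the fingers above 1 N and contact force between module_right and returns_tray below 0.05 N and angle between module_right's own x axis and vertical below 1.309 rad), for 0.05 s.
At the end, for the whole second after the job is handed in: Rattling module held above the red tray: within 60 mm of its centre, underside 60 to 280 mm up, upright within 11 degrees, still. The others stand upright, released, in the returns tray; the relay strip lies flat on the blue mat, centred within 80 x 50 mm (all of step 1 and ((distance between choke_loose_c0 and module_left below 0.095 m and horizontal distance between module_left and red_tray below 0.06 m and height (world z) of module_left between 0.06 and 0.28 m and angle between module_left's own z axis and vertical below 0.2 rad and linear speed of module_left below 0.03 m/s and contact force between module_left and the fingers above 1 N and contact force between module_left and red_tray below 0.05 N and contact force between module_left and fan below 0.05 N and (angle between module_middle's own z axis and vertical below 0.1 rad and height (world z) of module_middle below 0.01 m and x of module_middle in the frame of returns_tray between -0.06 and 0.06 m and y of module_middle in the frame of returns_tray between -0.16 and 0.16 m and contact force between module_middle and the fingers below 0.1 N and linear speed of module_middle below 0.02 m/s) and (angle between module_right's own z axis and vertical below 0.1 rad and height (world z) of module_right below 0.01 m and x of module_right in the frame of returns_tray between -0.06 and 0.06 m and y of module_right in the frame of returns_tray between -0.16 and 0.16 m and contact force between module_right and the fingers below 0.1 N and linear speed of module_right below 0.02 m/s)) or (distance between choke_loose_c0 and module_middle below 0.095 m and horizontal distance between module_middle and red_tray below 0.06 m and height (world z) of module_middle between 0.06 and 0.28 m and angle between module_middle's own z axis and vertical below 0.2 rad and linear speed of module_middle below 0.03 m/s and contact force between module_middle and the fingers above 1 N and contact force between module_middle and red_tray below 0.05 N and contact force between module_middle and fan below 0.05 N and (angle between module_left's own z axis and vertical below 0.1 rad and height (world z) of module_left below 0.01 m and x of module_left in the frame of returns_tray between -0.06 and 0.06 m and y of module_left in the frame of returns_tray between -0.16 and 0.16 m and contact force between module_left and the fingers below 0.1 N and linear speed of module_left below 0.02 m/s) and (angle between module_right's own z axis and vertical below 0.1 rad and height (world z) of module_right below 0.01 m and x of module_right in the frame of returns_tray between -0.06 and 0.06 m and y of module_right in the frame of returns_tray between -0.16 and 0.16 m and contact force between module_right and the fingers below 0.1 N and linear speed of module_right below 0.02 m/s)) or (distance between choke_loose_c0 and module_right below 0.095 m and horizontal distance between module_right and red_tray below 0.06 m and height (world z) of module_right between 0.06 and 0.28 m and angle between module_right's own z axis and vertical below 0.2 rad and linear speed of module_right below 0.03 m/s and contact force between module_right and the fingers above 1 N and contact force between module_right and red_tray below 0.05 N and contact force between module_right and fan below 0.05 N and (angle between module_left's own z axis and vertical below 0.1 rad and height (world z) of module_left below 0.01 m and x of module_left in the frame of returns_tray between -0.06 and 0.06 m and y of module_left in the frame of returns_tray between -0.16 and 0.16 m and contact force between module_left and the fingers below 0.1 N and linear speed of module_left below 0.02 m/s) and (angle between module_middle's own z axis and vertical below 0.1 rad and height (world z) of module_middle below 0.01 m and x of module_middle in the frame of returns_tray between -0.06 and 0.06 m and y of module_middle in the frame of returns_tray between -0.16 and 0.16 m and contact force between module_middle and the fingers below 0.1 N and linear speed of module_middle below 0.02 m/s)))); the arm keeps its last pose, push and grip.
It fails at once if a bystander (motor, power block, screwdriver, fan or plug) is pushed more than 40 mm from its place (distance of any of servo_motor, power_block, screwdriver, fan, plug from where it was at the start of the episode above 0.04 m).
It fails at once if a module is toppled: tilted past 60 degrees (angle between any of module_left, module_middle, module_right's own z axis and vertical above 1.05 rad).
It also fails if it takes over 72 s, if anything falls off the work surface, if the arm or the gripper's body presses on something with over 40 N, if the wrist force passes 120 N, or if a joint passes its speed limit or range.

### The arm

A 6-joint arm with a two-finger parallel gripper is mounted at the origin on the work surface. World frame = base frame: x ahead of the robot, y to its left, z up, the work surface at z = 0. Lengths are in mm, angles in rad, forces in N, time in s.
With the tool pointing down it reaches from about 275 to 1000 mm from the base axis. Payload 8.4 kg.
Tool frame: the origin (TCP) lies on the mounting face of the last link; the fingertips stand 173 mm ahead of it and the grasp point (between the pads) lies 155 mm ahead of it; z points along the fingers, y is the line along which they close (so a half turn about z gives the same grasp; the last joint's range is limited). The gripper opens to 85 mm and grips with 20 to 120 N. Pads are 22 mm wide; open, the fingers measure 114 mm over their backs; the gripper's body (76 mm by 85 mm) begins 54 mm behind the grasp point. The pads swing forward as they close: fully open they stand 13 mm farther back than shut.
Start: joints at [-1.219, 0.353, 1.633, -0, 1.155, -0.002], TCP at [216.54, -586.293, 404.681] pointing down, gripper open.
Joint ranges: [-2.63, 2.63], [-0.92, 2.1], [0.06, 2.66], [-1.3, 4.44], [0, 2.69], [-3.02, 3.02]. Speed limits (rad/s): [2.22, 2.22, 2.79, 3.14, 3.14, 3.14].

### API

Orientations are given as [roll, pitch, yaw] about the fixed x, y, z axes, in that order (R = Rz(yaw) Ry(pitch) Rx(roll)).
In Python, from rig import r gives the robot as it stands.
- The arm moves only by the tool apply_moves, never from a script. Its argument "deltas" is a list of rows, each an object with "claw": the gripper command: -1 is fully open, 1 is shut, values between are in proportion; "delta_pos": the shift along the tool's x, y, z in cm, a list of three; "yaw": the turn about the tool's z in rad. In form: [{"claw": claw, "delta_pos": [tx, ty, tz], "yaw": yaw}, ...]. A call has 1 to 8 rows; each row shifts and turns the commanded pose from where the row before left it, along the tool's axes as they then stand; what a row does not reach is not made up. A row lasts 1/8 s, in which the tool goes at most 62.5 mm and 10.7 degrees, less where a joint would pass 70% of its speed; a pose out of reach is approached as far as the arm can. A call with a gripper value outside its range is refused whole. The fingers move at their own pace and stop on an object; "grip_force" is the grip in N (left out, the last holds). Time passes only in rows, so rows that do not move let the fingers close. It gives the time, the measured TCP pose, the force, the opening and the grip force at its end, in the units of the state.
- r.sense(): the state, without advancing time (a new reading comes with each control period).
- r.grab_frame(name): name is "side" or "top" or "wrist"; returns a dict with "img" (420x560x3 uint8, blue, green, red), "z_map" (420x560 float32, mm along the optical axis (not along the pixel's ray), 0 where there is no reading), "fx", "fy", "cx", "cy" (pixels), "dist" ([k1, k2, p1, p2, k3] as OpenCV has them; the pictures are not rectified), "eye" and "rotation" of the camera in the world; the wrist camera has in their place "T_tool_cam" (4x4, takes a point from camera to tool coordinates, whose origin is the TCP and whose axes are the flange's). Camera axes: x right, y up, looking along -z (the intrinsics and any distortion apply to the point x, -y, -z); pixel columns grow to the right and rows downward; lengths in mm; the calibration is good to about 2 mm. A picture is of the moment at which its call begins: read the wrist's pose just before it.
- r.sign_off(): hands the job in; it is judged then, once.
The state is a dict: "clock": time; "qpos": joint angles; "qvel": joint speeds; "joint_efforts": joint torques, N m; "eef_pos": TCP position; "tcp_rot": TCP orientation; "contact_force": force on the tool from outside, world axes, zero at the start; "wrist_torque": the same for the moment, N m; "opening": opening from 0.0 (shut) to 1.0 (fully open); "grasp_force": force on a finger pad.
Only numpy, scipy, OpenCV 4.12 (cv2) and the standard library are available. Lean on these libraries where they do the work, as an engineer would, in place of code of your own. Each camera call takes 0.05 s, during which the arm holds its last target. There are 200 camera calls.

## Working session

There is one attempt and no reset: what is moved stays moved. The work goes in short steps, Python scripts to look and compute and a tool call to move; the robot and the scene stay as the last step left them, time stands still between calls to the robot, and variables do not carry over. Pictures are saved under pics/ and viewed, at most 10 in all, crops included, and the job is handed in when it is done.

Besides the shell and the picture viewer there is one more tool, called after "Call:" as a command line: name --argument value ..., lists and objects as JSON in quotes. apply_moves: Moves the arm, as the interface text tells. Its arguments: {"type":"object","properties":{"deltas":{"type":"array"},"grip_force":{"type":"number"}},"required":["deltas"]}

```bash
ls; mkdir -p pics
cat > h.py <<'E'
import numpy as np, cv2, pickle
from rig import r
def grab(n):
    s=r.sense(); f=r.grab_frame(n); f=dict(f); f['s']=s
    pickle.dump(f,open(f'{n}.pkl','wb')); return f
def load(n): return pickle.load(open(f'{n}.pkl','rb'))
def cloud(f):
    h,w=f['z_map'].shape; u,v=np.meshgrid(np.arange(w),np.arange(h))
    K=np.array([[f['fx'],0,f['cx']],[0,f['fy'],f['cy']],[0,0,1]],float)
    p=cv2.undistortPoints(np.stack([u,v],-1).reshape(-1,1,2).astype(float),K,np.array(f['dist'],float)).reshape(h,w,2)
    z=f['z_map'].astype(float); P=np.stack([p[...,0]*z,-p[...,1]*z,-z],-1)
    if 'T_tool_cam' in f:
        from scipy.spatial.transform import Rotation as R
        T=np.array(f['T_tool_cam']); P=P@T[:3,:3].T+T[:3,3]
        Rm=R.from_euler('xyz',f['s']['tcp_rot']).as_matrix(); P=P@Rm.T+np.array(f['s']['eef_pos'])
    else:
        P=P@np.array(f['rotation']).T+np.array(f['eye'])
    P[z<=0]=np.nan; return P
E
python3 - <<'E'
from h import *
print(r.sense())
a=grab('top');b=grab('side');print(a['eye'],b['eye'])
cv2.imwrite('pics/top.png',a['img']);cv2.imwrite('pics/side.png',b['img'])
E
```

```text
pics
{'clock': 0.0, 'qpos': array([-1.21939802e+00,  3.53649192e-01,  1.63413646e+00,  2.55124052e-05,
        1.15516348e+00, -2.40781034e-03]), 'qvel': array([ 3.59799161e-04, -1.50811728e-04,  4.84471201e-04,  1.65952084e-03,
       -4.84377027e-06,  1.18613683e-03]), 'joint_efforts': array([ 8.27227541e-04, -6.05242181e+01, -3.42076993e+01, -4.56308680e-05,
        9.58556804e-03,  2.46611427e-05]), 'eef_pos': array([ 216.46416574, -586.07246932,  403.95986031]), 'tcp_rot': array([-3.14023624e+00, -2.65923780e-05,  3.53795780e-01]), 'contact_force': array([ 0.27560591, -0.90480661,  0.36547634]), 'wrist_torque': array([-0.00875961, -0.01203278,  0.02547677]), 'grasp_force': 0.0, 'opening': 0.999104163287652}
[ 302.99455268   39.34798296 1579.59985525] [ 33.84717965 767.01169692 605.72657823]
```

View pics/top.png

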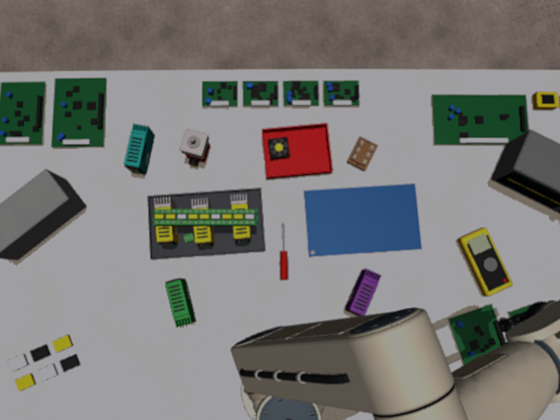

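View pics/side.png

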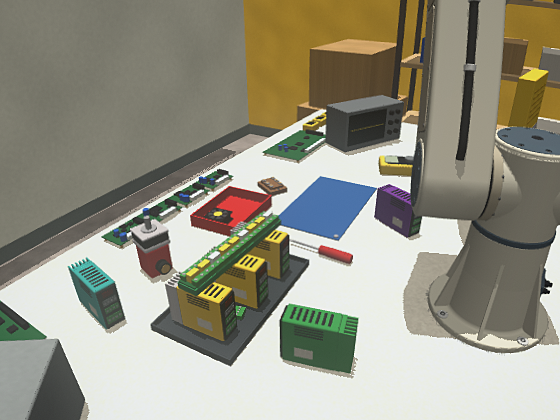

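The top view shows the strip at px (205,216) across three yellow modules at (165,222), (203,222) and (241,218) in the grey tray. The mat is at (362,220), the red tray at (297,151), the motor at (193,147) and the plug at (188,238). Look-alikes are teal (139,148), green (178,302) and purple (364,293); I choose the yellow ones under the strip.

Run:
```python
from h import *
f=load('top');P=cloud(f);img=f['img'];hsv=cv2.cvtColor(img,cv2.COLOR_BGR2HSV)
Z=P[...,2]
def rect(name,m):
    m=m.astype(np.uint8);n,l,st,c=cv2.connectedComponentsWithStats(m)
    i=1+np.argmax(st[1:,4]);q=P[l==i];q=q[~np.isnan(q[:,0])]
    rr=cv2.minAreaRect(q[:,:2].astype(np.float32));print(name,np.round(rr[0],1),np.round(rr[1],1),round(rr[2],1),'z',np.round(np.percentile(q[:,2],[5,50,95]),1),st[i,4])
H,S,V=cv2.split(hsv)
box=np.zeros_like(H,bool);box[180:265,140:270]=1
rect('mat',(H>95)&(H<125)&(S>120)&(Z<30)&(Z>-15))
rect('red',((H<8)|(H>172))&(S>150)&(np.indices(H.shape)[1]>255)&(np.indices(H.shape)[0]<185)&(np.indices(H.shape)[0]>115))
rect('strip',box&(Z>112))
rect('traybox',box&(Z<40)&(V<90))
for n,(a,b) in dict(L=(150,180),M=(187,215),R=(228,256)).items():
    k=box.copy();k[:,:a]=0;k[:,b:]=0
    rect(n,k&(Z>85)&(Z<112))
k=np.zeros_like(box);k[115:180,175:215]=1;rect('motor',k&(Z>40))
k=np.zeros_like(box);k[232:245,183:196]=1;rect('plug',k&(H>40)&(H<85)&(S>100)&(Z<40))
k=np.zeros_like(box);k[220:285,275:292]=1;rect('screw',k&(V<255)&(S>80))
y,x=np.mgrid[255:150:-6,141:270:8]
cv2.imwrite('pics/crop.png',cv2.resize(img[180:265,140:275],None,fx=5.5,fy=5.5,interpolation=cv2.INTER_CUBIC))
```

```text
Traceback (most recent call last):
  File "h.py", line 17, in cloud
    P=P@np.array(f['rotation']).T+np.array(f['eye'])
      ~~~~~~~~~~~~~~~~~~~~~~~~~~~^~~~~~~~~~~~~~~~~~~
ValueError: operands could not be broadcast together with shapes (420,560) (3,)
```

```bash
python3 - <<'E'
s=open('h.py').read()
s=s.replace("P=P@np.array(f['rotation']).T+","from scipy.spatial.transform import Rotation as R\n        P=P@R.from_euler('xyz',f['rotation']).as_matrix().T+")
open('h.py','w').write(s)
E
cat > m.py <<'E'
from h import *
f=load('top');P=cloud(f);img=f['img'];hsv=cv2.cvtColor(img,cv2.COLOR_BGR2HSV)
print(f['rotation'])
Z=P[...,2]
def rect(name,m):
    m=m.astype(np.uint8);n,l,st,c=cv2.connectedComponentsWithStats(m)
    if n<2: print(name,'none');return
    i=1+np.argmax(st[1:,4]);q=P[l==i];q=q[~np.isnan(q[:,0])]
    rr=cv2.minAreaRect(q[:,:2].astype(np.float32));print(name,np.round(rr[0],1),np.round(rr[1],1),round(rr[2],1),'z',np.round(np.percentile(q[:,2],[5,50,95]),1),st[i,4])
H,S,V=cv2.split(hsv)
box=np.zeros_like(H,bool);box[180:265,140:270]=1
I=np.indices(H.shape)
rect('mat',(H>95)&(H<125)&(S>120)&(Z<30)&(Z>-15))
rect('red',((H<8)|(H>172))&(S>150)&(I[1]>255)&(I[0]<185)&(I[0]>115))
rect('strip',box&(Z>112))
rect('traybox',box&(Z<40)&(V<90))
for n,(a,b) in dict(L=(150,180),M=(187,215),R=(228,256)).items():
    k=box.copy();k[:,:a]=0;k[:,b:]=0
    rect(n,k&(Z>85)&(Z<112))
k=np.zeros_like(box);k[115:180,175:215]=1;rect('motor',k&(Z>40))
k=np.zeros_like(box);k[232:245,183:196]=1;rect('plug',k&(H>40)&(H<85)&(S>100)&(Z<40))
k=np.zeros_like(box);k[220:285,275:292]=1;rect('screw',k&(S>80))
cv2.imwrite('pics/crop.png',cv2.resize(img[180:265,140:275],None,fx=5.5,fy=5.5,interpolation=cv2.INTER_CUBIC))
E
python3 m.py
```

```text
[ 0.13259    -0.01473461 -1.58287711]
mat [ 491.8 -242.5] [196.  336.9] 3.2 z [-2.9  3.1  9. ] 7075
red [698.7 -46.5] [148.4 197.4] 5.1 z [-1.9  5.  33.8] 2826
strip [488.1 216.3] [290.   45.3] 89.5 z [116.  130.4 140.1] 1718
traybox [484. 227.] [189.  338.3] 3.6 z [-1.4  4.8 17.7] 3631
L [446.2 331.9] [53.4 50. ] 3.9 z [ 93.1 103.8 109.6] 316
M [443.7 224.2] [56.1 46.4] 4.9 z [ 95.7 103.6 109.5] 319
R [445.8 115.2] [52.9 40. ] 89.2 z [ 95.8 103.8 109.6] 233
motor [695.5 252.8] [67.1 84.7] 73.3 z [ 44.4 112.2 120.7] 703
plug [449.3 277.7] [ 8.3 27. ] 20.7 z [ 9.2 14.7 21. ] 28
screw [356.7  -2.9] [20.8 81.7] 89.4 z [16.3 23.3 30.3] 221
```

View pics/crop.png

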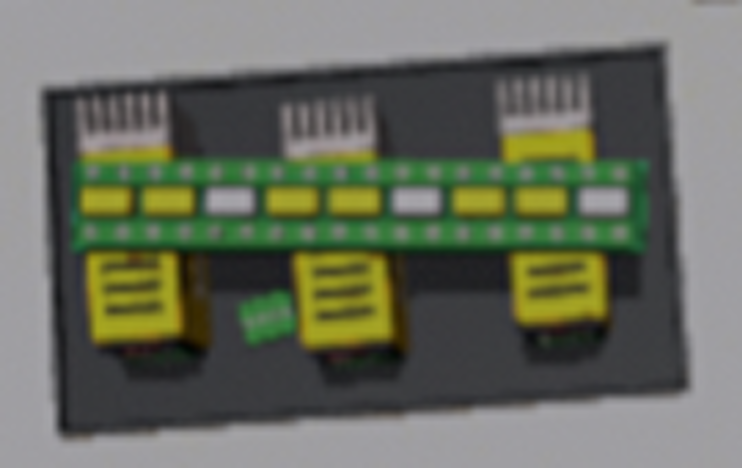

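Call:
apply_moves --deltas '[{"claw": -1,"delta_pos": [0,-6,0],"yaw": 0},{"claw": -1,"delta_pos": [0,-6,0],"yaw": 0},{"claw": -1,"delta_pos": [0,-6,0],"yaw": 0},{"claw": -1,"delta_pos": [0,-6,0],"yaw": 0},{"claw": -1,"delta_pos": [0,-6,0],"yaw": 0},{"claw": -1,"delta_pos": [0,-6,0],"yaw": 0},{"claw": -1,"delta_pos": [0,-5,0],"yaw": 0}]'

```text
clock: 0.98
eef_pos: [73.7, -199.6, 404.1]
tcp_rot: [-3.141, -0.0, 0.354]
contact_force: [-0.7, -0.0, 1.4]
opening: 0.998
grasp_force: 0.0
```

```bash
python3 -c "
from h import *
s=r.sense();print(s['clock'],s['qpos'],s['eef_pos'],s['tcp_rot'])"
```

```text
0.975 [-1.22402486e+00 -3.99536497e-01  2.36482260e+00 -1.16699445e-06
  1.17714399e+00 -6.98198671e-03] [  73.70715746 -199.55060193  404.0726344 ] [-3.14075522e+00 -4.76963987e-06  3.53753899e-01]
```

```bash
cat > plan.py <<'E'
# plan.py x y z psi n : rows from the measured pose to the target (tool down), shift taken in the axes before the turn
import sys; from h import *
x,y,z,psi,n=map(float,sys.argv[1:6]); n=int(n)
s=r.sense(); p=np.array(s['eef_pos']); a=s['tcp_rot'][2]; print(np.round(p,1),round(a,3),'cf',np.round(s['contact_force'],1),'M',np.round(s['wrist_torque'],3),'t',s['clock'],'op',round(s['opening'],3))
d=(np.array([x,y,z])-p)/n/10; t=-(psi-a)/n
for k in range(n):
    b=a-t*k; print(np.round([np.cos(b)*d[0]+np.sin(b)*d[1], np.sin(b)*d[0]-np.cos(b)*d[1], -d[2]],2).tolist(),round(t,3))
E
python3 plan.py 488 216 360 1.571 12
```

```text
[  73.7 -199.6  404.1] 0.354 cf [-0.7 -0.   1.4] M [-0.03  -0.01  -0.022] t 0.975 op 0.998
[4.44, -2.05, 0.37] -0.101
[4.62, -1.59, 0.37] -0.101
[4.76, -1.12, 0.37] -0.101
[4.85, -0.63, 0.37] -0.101
[4.89, -0.13, 0.37] -0.101
[4.88, 0.36, 0.37] -0.101
[4.81, 0.85, 0.37] -0.101
[4.7, 1.34, 0.37] -0.101
[4.54, 1.81, 0.37] -0.101
[4.34, 2.26, 0.37] -0.101
[4.09, 2.68, 0.37] -0.101
[3.79, 3.08, 0.37] -0.101
```

Call:
apply_moves --deltas '[{"claw": -1,"delta_pos": [4.4,-2.0,0],"yaw": -0.1},{"claw": -1,"delta_pos": [4.6,-1.6,0],"yaw": -0.1},{"claw": -1,"delta_pos": [4.8,-1.1,0],"yaw": -0.1},{"claw": -1,"delta_pos": [4.9,-0.6,0],"yaw": -0.1},{"claw": -1,"delta_pos": [4.9,-0.1,0.5],"yaw": -0.1},{"claw": -1,"delta_pos": [4.9,0.4,0.5],"yaw": -0.1},{"claw": -1,"delta_pos": [4.8,0.9,0.5],"yaw": -0.1},{"claw": -1,"delta_pos": [4.7,1.3,0.5],"yaw": -0.1}]'

```text
clock: 1.98
eef_pos: [345.1, 37.0, 384.5]
tcp_rot: [3.141, 0.0, 1.092]
contact_force: [0.4, -0.9, 0.9]
opening: 1.004
grasp_force: 0.0
```

```bash
python3 plan.py 488 216 340 1.571 6
```

```text
[345.1  37.  384.5] 1.092 cf [ 0.4 -0.9  0.9] M [-0.065 -0.064  0.058] t 1.975 op 1.004
[3.75, 0.74, 0.74] -0.08
[3.67, 1.04, 0.74] -0.08
[3.58, 1.33, 0.74] -0.08
[3.46, 1.61, 0.74] -0.08
[3.32, 1.88, 0.74] -0.08
[3.16, 2.14, 0.74] -0.08
```

Call:
apply_moves --deltas '[{"claw": -1,"delta_pos": [3.75,0.7,0.7],"yaw": -0.08},{"claw": -1,"delta_pos": [3.7,1.0,0.7],"yaw": -0.08},{"claw": -1,"delta_pos": [3.6,1.3,0.7],"yaw": -0.08},{"claw": -1,"delta_pos": [3.5,1.6,0.7],"yaw": -0.08},{"claw": -1,"delta_pos": [3.3,1.9,0.7],"yaw": -0.08},{"claw": -1,"delta_pos": [3.2,2.1,0.7],"yaw": -0.08},{"claw": -1,"delta_pos": [0,0,0],"yaw": 0}]'

```text
clock: 2.85
eef_pos: [487.8, 216.7, 341.9]
tcp_rot: [-3.141, 0.0, 1.57]
contact_force: [-0.1, -0.6, 0.1]
opening: 1.004
grasp_force: 0.0
```

```bash
python3 plan.py 488 216 290 1.571 2
python3 - <<'E'
from h import *
f=grab('wrist');P=cloud(f);H,S,V=cv2.split(cv2.cvtColor(f['img'],cv2.COLOR_BGR2HSV))
m=(P[...,2]>118)&(P[...,2]<150);q=P[m];rr=cv2.minAreaRect(q[:,:2].astype(np.float32));print(rr,m.sum(),np.nanpercentile(q[:,2],[5,50,95]))
cv2.imwrite('pics/w1.png',f['img'])
E
```

```text
[487.8 216.7 341.9] 1.57 cf [-0.1 -0.6  0.1] M [-0.022  0.025 -0.007] t 2.85 op 1.004
[-0.03, 0.01, 2.6] -0.001
[-0.03, 0.01, 2.6] -0.001
((487.57183837890625, 233.6845703125), (224.67767333984375, 45.2623176574707), 89.49584197998047) 25930 [119.09418816 130.47484773 137.69657048]
```

View pics/w1.png

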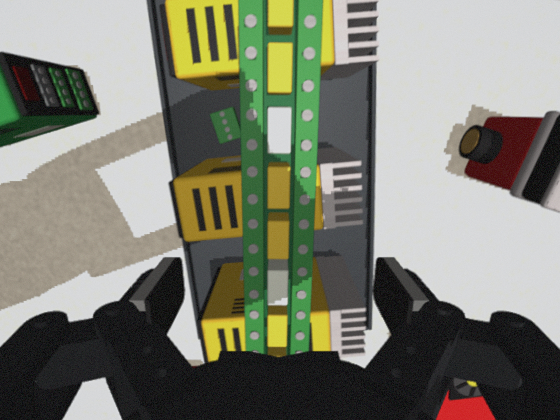

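The strip runs straight between the fingers (strip px 245–320, fingers at 165 and 395), so it is centred. I descend and grip.

Call:
apply_moves --deltas '[{"claw": -1,"delta_pos": [0,0,2.6],"yaw": 0},{"claw": -1,"delta_pos": [0,0,2.6],"yaw": 0},{"claw": 1,"delta_pos": [0,0,0],"yaw": 0},{"claw": 1,"delta_pos": [0,0,0],"yaw": 0},{"claw": 1,"delta_pos": [0,0,0],"yaw": 0},{"claw": 1,"delta_pos": [0,0,0],"yaw": 0}]' --grip_force 40

```text
clock: 3.65
eef_pos: [487.3, 215.2, 292.2]
tcp_rot: [3.14, -0.001, 1.568]
contact_force: [-0.7, -0.9, 7.1]
opening: 0.458
grasp_force: 41.6
```

Call:
apply_moves --deltas '[{"claw": 1,"delta_pos": [0,0,-2.0],"yaw": 0},{"claw": 1,"delta_pos": [0,0,-3],"yaw": 0},{"claw": 1,"delta_pos": [-5,0,-1],"yaw": 0},{"claw": 1,"delta_pos": [-5.5,0,0],"yaw": 0},{"claw": 1,"delta_pos": [-6,0,0],"yaw": 0},{"claw": 1,"delta_pos": [-6,0,0],"yaw": 0},{"claw": 1,"delta_pos": [-6,0,0],"yaw": 0},{"claw": 1,"delta_pos": [-6,0,0],"yaw": 0}]'

```text
clock: 4.65
eef_pos: [485.4, -131.7, 351.4]
tcp_rot: [3.141, 0.0, 1.568]
contact_force: [1.4, -0.7, -2.4]
opening: 0.459
grasp_force: 41.1
```

Call:
apply_moves --deltas '[{"claw": 1,"delta_pos": [-6,0,0],"yaw": 0},{"claw": 1,"delta_pos": [-5.0,0.3,3],"yaw": 0},{"claw": 1,"delta_pos": [0,0,5],"yaw": 0},{"claw": 1,"delta_pos": [0,0,4],"yaw": 0},{"claw": 1,"delta_pos": [0,0,2],"yaw": 0}]'

```text
clock: 5.28
eef_pos: [487.6, -239.7, 208.9]
tcp_rot: [-3.139, -0.001, 1.567]
contact_force: [0.1, -0.2, -1.1]
opening: 0.457
grasp_force: 41.0
```

```bash
python3 plan.py 492 -242 191 1.571 2
python3 - <<'E'
from h import *
f=grab('side');cv2.imwrite('pics/s2.png',f['img'][150:320,180:420])
E
```

```text
[ 487.6 -239.7  208.9] 1.567 cf [ 0.1 -0.2 -1.1] M [-0.029 -0.035  0.011] t 5.275 op 0.457
[-0.11, 0.22, 0.89] -0.002
[-0.11, 0.22, 0.89] -0.002
```

View pics/s2.png

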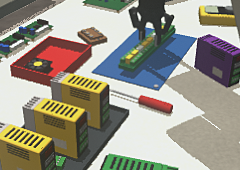

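The strip is held level just above the mat (px 150,50). I lower it and release.

Call:
apply_moves --deltas '[{"claw": 1,"delta_pos": [0,0.3,1.2],"yaw": 0},{"claw": 1,"delta_pos": [0,0,0.6],"yaw": 0},{"claw": 1,"delta_pos": [0,0,0],"yaw": 0}]'

```text
clock: 5.7
eef_pos: [491.6, -239.8, 193.0]
tcp_rot: [3.141, 0.0, 1.568]
contact_force: [-0.3, 0.5, -2.3]
opening: 0.454
grasp_force: 41.0
```

Call:
apply_moves --deltas '[{"claw": -1,"delta_pos": [0,0,0],"yaw": 0},{"claw": -1,"delta_pos": [0,0,0],"yaw": 0},{"claw": -1,"delta_pos": [0,0,0],"yaw": 0},{"claw": -1,"delta_pos": [0,0,-4],"yaw": 0},{"claw": -1,"delta_pos": [0,0,-5],"yaw": 0},{"claw": -1,"delta_pos": [0,0,-5],"yaw": 0}]'

```text
clock: 6.45
eef_pos: [491.2, -239.8, 334.3]
tcp_rot: [-3.141, -0.0, 1.568]
contact_force: [0.2, -0.7, -0.7]
opening: 1.001
grasp_force: 0.0
```

```bash
cat > mods.py <<'E'
from h import *
f=grab('top');P=cloud(f);Z=P[...,2];H,S,V=cv2.split(cv2.cvtColor(f['img'],cv2.COLOR_BGR2HSV))
def rr(n,m):
    q=P[m];q=q[~np.isnan(q[:,0])]
    if len(q)<20: print(n,'few');return
    a=cv2.minAreaRect(q[:,:2].astype(np.float32));print(n,np.round(a[0],1),np.round(a[1],1),round(a[2],1),np.round(np.percentile(q[:,2],[5,50,95]),1))
X,Y=P[...,0],P[...,1]
m=(Z>88)&(Z<125)&(X>380)&(X<600)&(Y>50)&(Y<420)
n,l,st,c=cv2.connectedComponentsWithStats(cv2.morphologyEx(m.astype(np.uint8),cv2.MORPH_OPEN,np.ones((3,3))))
for i in range(1,n):
    if st[i,4]>100: rr('mod',l==i)
g=(H>40)&(H<85)&(S>100)&(X>400)&(X<600)
rr('strip',g&(Y<-60)&(Y>-420)&(Z<45))
rr('tray dark',(V<90)&(Z<22)&(Z>-8)&(X>370)&(X<600)&(Y>45)&(Y<410))
for a in ((Y>0)&(Y<420)&(X>370)&(X<600)&(V<90)&(Z<25),):
    q=P[a]
    for side in (0,1):
        lo,hi=np.nanpercentile(q[:,0],[1,99]);
    print('tray x',lo,hi)
E
python3 mods.py; python3 plan.py 484 331 330 0.07 12
```

```text
mod [482.8 118.1] [112.3  46.5] 4.9 [ 97.6 103.9 109.6]
mod [477.3 334.4] [116.3  48.4] 4.1 [ 95.8 103.7 109.4]
mod [472.  226.9] [110.9  46.5] 5.4 [ 96.9 103.7 109.5]
strip [ 491.1 -240.4] [290.8  43.5] 89.2 [10.1 24.  34.7]
tray dark [483.8 226.7] [189.  338.3] 3.4 [-1.5  4.7 15.1]
tray x 386.20611137994746 582.3609502892718
[ 493.  -240.6  340.7] 1.568 cf [ 3.  -1.7  5.2] M [-0.073 -0.092  0.076] t 6.5 op 1.0
[4.76, -0.09, 0.09] 0.125
[4.72, -0.68, 0.09] 0.125
[4.59, -1.26, 0.09] 0.125
[4.4, -1.83, 0.09] 0.125
[4.14, -2.36, 0.09] 0.125
[3.81, -2.86, 0.09] 0.125
[3.43, -3.31, 0.09] 0.125
[2.99, -3.71, 0.09] 0.125
[2.5, -4.05, 0.09] 0.125
[1.98, -4.33, 0.09] 0.125
[1.43, -4.55, 0.09] 0.125
[0.85, -4.69, 0.09] 0.125
```

Call:
apply_moves --deltas '[{"claw": -1,"delta_pos": [4.8,-0.1,0],"yaw": 0.125},{"claw": -1,"delta_pos": [4.7,-0.7,0],"yaw": 0.125},{"claw": -1,"delta_pos": [4.6,-1.3,0],"yaw": 0.125},{"claw": -1,"delta_pos": [4.4,-1.8,0],"yaw": 0.125},{"claw": -1,"delta_pos": [4.1,-2.4,0],"yaw": 0.125},{"claw": -1,"delta_pos": [3.8,-2.9,0],"yaw": 0.125},{"claw": -1,"delta_pos": [3.4,-3.3,0],"yaw": 0.125},{"claw": -1,"delta_pos": [3.0,-3.7,0],"yaw": 0.125}]'

```text
clock: 7.5
eef_pos: [484.1, 142.8, 332.9]
tcp_rot: [3.141, -0.001, 0.564]
contact_force: [0.4, -0.8, -0.1]
opening: 0.997
grasp_force: 0.0
```

```bash
python3 plan.py 477 334 310 0.08 5
```

```text
[484.1 142.8 332.9] 0.564 cf [ 0.4 -0.8 -0.1] M [ 0.008 -0.019  0.03 ] t 7.5 op 0.997
[1.92, -3.31, 0.46] 0.097
[1.59, -3.48, 0.46] 0.097
[1.25, -3.62, 0.46] 0.097
[0.89, -3.72, 0.46] 0.097
[0.53, -3.79, 0.46] 0.097
```

Call:
apply_moves --deltas '[{"claw": -1,"delta_pos": [1.9,-3.3,0.4],"yaw": 0.1},{"claw": -1,"delta_pos": [1.6,-3.5,0.4],"yaw": 0.1},{"claw": -1,"delta_pos": [1.2,-3.6,0.4],"yaw": 0.1},{"claw": -1,"delta_pos": [0.9,-3.7,0.4],"yaw": 0.1},{"claw": -1,"delta_pos": [0.5,-3.8,0.4],"yaw": 0.09},{"claw": -1,"delta_pos": [0,0,0],"yaw": 0}]'

```text
clock: 8.25
eef_pos: [476.6, 334.0, 312.4]
tcp_rot: [-3.141, -0.0, 0.08]
contact_force: [-0.1, 0.1, -0.2]
opening: 1.003
grasp_force: 0.0
```

```bash
python3 plan.py 477 334 247 0.08 2
python3 - <<'E'
from h import *
f=grab('wrist');P=cloud(f);X,Y,Z=P[...,0],P[...,1],P[...,2]
m=(abs(Y-334)<32)&(X>380)&(X<590)
for lo,hi in((5,20),(30,60),(60,88),(88,125)):
    q=P[m&(Z>lo)&(Z<hi)]
    if len(q): print(lo,hi,len(q),np.round(np.percentile(q[:,0],[1,99]),1),np.round(np.percentile(q[:,1],[1,99]),1))
q=P[m&(Z>95)&(Z<115)];print(cv2.minAreaRect(q[:,:2].astype(np.float32)))
cv2.imwrite('pics/w2.png',f['img'])
E
```

```text
[476.6 334.  312.4] 0.08 cf [-0.1  0.1 -0.2] M [0.019 0.009 0.011] t 8.25 op 1.003
[0.02, 0.0, 3.27] -0.0
[0.02, 0.0, 3.27] -0.0
5 20 639 [382. 573.] [302.8 365.7]
30 60 356 [527.4 547.4] [320.9 360.2]
60 88 550 [527.  547.9] [320.9 360.3]
88 125 14481 [421.1 545.2] [311.6 360.9]
((482.671142578125, 335.8930969238281), (128.7915496826172, 46.25251388549805), 4.687140464782715)
```

View pics/w2.png

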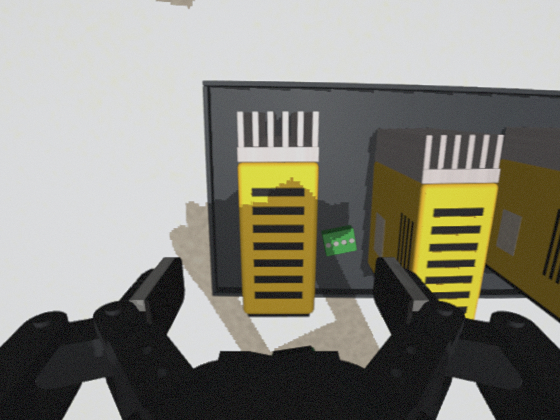

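Call:
apply_moves --deltas '[{"claw": -1,"delta_pos": [0.6,-0.15,3.0],"yaw": 0},{"claw": -1,"delta_pos": [0,0,3.5],"yaw": 0},{"claw": 1,"delta_pos": [0,0,0],"yaw": 0},{"claw": 1,"delta_pos": [0,0,0],"yaw": 0},{"claw": 1,"delta_pos": [0,0,0],"yaw": 0},{"claw": 1,"delta_pos": [0,0,0],"yaw": 0},{"claw": 1,"delta_pos": [0,0,-0.6],"yaw": 0},{"claw": 1,"delta_pos": [0,0,0],"yaw": 0}]' --grip_force 30

```text
clock: 9.3
eef_pos: [482.6, 333.9, 254.0]
tcp_rot: [3.141, 0.0, 0.078]
contact_force: [0.7, 0.1, -5.1]
opening: 0.53
grasp_force: 32.1
```

```bash
cat > tilt.py <<'E'
from h import *
f=grab('wrist');s=f['s'];P=cloud(f)
T=np.array(s['eef_pos']);H,S,V=cv2.split(cv2.cvtColor(f['img'],cv2.COLOR_BGR2HSV))
d=P-(T-[0,0,155])
m=(H>18)&(H<36)&(S>120)&(abs(d[...,1])<28)&(abs(d[...,0])<75)&(abs(d[...,2])<60)
q=P[m];c=np.median(q,0)
k=np.ones(len(q),bool)
for _ in range(8):
    A=np.c_[q[k][:,:2]-T[:2],np.ones(k.sum())];w=np.linalg.lstsq(A,q[k][:,2],rcond=None)[0]
    e=q[:,2]-np.c_[q[:,:2]-T[:2],np.ones(len(q))]@w;k=abs(e)<max(4,np.median(abs(e)))
a=np.arctan(w[0])
print('n',k.sum(),'slope x deg(neg=front up)',np.round(np.degrees(a),1),'roll',np.round(np.degrees(np.arctan(w[1])),1),'top z at tcp',round(w[2],1),'underside',round(w[2]-100/np.cos(a),1))
print('tcp',np.round(T,1),'F',np.round(s['contact_force'],1),'M',np.round(s['wrist_torque'],3),'op',round(s['opening'],3),'t',s['clock'])
E
python3 tilt.py
```

```text
n 13174 slope x deg(neg=front up) -0.3 roll 0.7 top z at tcp 108.0 underside 8.0
tcp [482.6 333.9 254. ] F [ 0.7  0.1 -5.1] M [-0.047 -0.023  0.035] op 0.53 t 9.3
```

Call:
apply_moves --deltas '[{"claw": 1,"delta_pos": [1.0,0,0],"yaw": 0},{"claw": 1,"delta_pos": [0.9,0,0],"yaw": 0},{"claw": 1,"delta_pos": [0.9,0,-0.5],"yaw": 0},{"claw": 1,"delta_pos": [0.95,0,-0.5],"yaw": 0},{"claw": 1,"delta_pos": [1.0,0,-0.4],"yaw": 0},{"claw": 1,"delta_pos": [1.1,0,-0.3],"yaw": 0},{"claw": 1,"delta_pos": [0,0,0],"yaw": 0}]'

```text
clock: 10.22
eef_pos: [542.4, 338.6, 271.4]
tcp_rot: [-3.141, -0.002, 0.077]
contact_force: [-0.2, -0.4, -5.2]
opening: 0.532
grasp_force: 32.5
```

```bash
python3 tilt.py
```

```text
n 12626 slope x deg(neg=front up) -22.3 roll -1.7 top z at tcp 124.3 underside 16.2
tcp [542.4 338.6 271.4] F [-0.2 -0.4 -5.2] M [ 0.001  0.098 -0.012] op 0.532 t 10.225
```

Call:
apply_moves --deltas '[{"claw": 1,"delta_pos": [0,0,-2.0],"yaw": 0},{"claw": 1,"delta_pos": [0,0,-1.5],"yaw": 0},{"claw": 1,"delta_pos": [0,0,0],"yaw": 0},{"claw": 1,"delta_pos": [0,0,0],"yaw": 0}]'

```text
clock: 10.78
eef_pos: [540.9, 338.5, 306.0]
tcp_rot: [-3.141, -0.0, 0.078]
contact_force: [0.3, 0.2, -5.5]
opening: 0.534
grasp_force: 32.7
```

```bash
cat > tq.py <<'E'
from h import *
import subprocess
L=[]
for _ in range(7):
    s=r.sense();L.append(np.r_[s['wrist_torque'],s['contact_force']]);r.grab_frame('top')
L=np.array(L);print('M mean',L.mean(0).round(3),'sd',L.std(0).round(3))
E
python3 tq.py;python3 tilt.py
```

```text
M mean [ 5.000e-03 -4.700e-02 -2.600e-02  9.000e-02 -1.390e-01 -5.436e+00] sd [0.046 0.026 0.026 0.261 0.631 0.398]
n 12642 slope x deg(neg=front up) -22.5 roll -1.8 top z at tcp 158.2 underside 50.0
tcp [541.  338.5 305.4] F [-0.5  0.3 -5.2] M [-0.024 -0.04  -0.065] op 0.534 t 11.125
```

Call:
apply_moves --deltas '[{"claw": 1,"delta_pos": [-2.0,0,2.0],"yaw": 0},{"claw": 1,"delta_pos": [0,0,1.5],"yaw": 0},{"claw": 1,"delta_pos": [-1.1,0,0.5],"yaw": 0},{"claw": 1,"delta_pos": [-1.0,0,0.5],"yaw": 0},{"claw": 1,"delta_pos": [-1.0,0,0.6],"yaw": 0},{"claw": 1,"delta_pos": [-0.8,0,0.6],"yaw": 0},{"claw": 1,"delta_pos": [0,0,0.1],"yaw": 0}]'

```text
clock: 12.05
eef_pos: [480.7, 333.9, 249.4]
tcp_rot: [3.141, 0.003, 0.077]
contact_force: [-13.9, -5.2, 23.8]
opening: 0.537
grasp_force: 38.2
```

```bash
python3 tilt.py
```

```text
n 12488 slope x deg(neg=front up) -1.5 roll -0.2 top z at tcp 104.3 underside 4.3
tcp [480.7 333.9 249.4] F [-13.9  -5.2  23.8] M [-0.813  2.013 -0.115] op 0.537 t 12.05
```

Call:
apply_moves --deltas '[{"claw": 1,"delta_pos": [0,0,-0.6],"yaw": 0},{"claw": 1,"delta_pos": [-1.5,0,0],"yaw": 0},{"claw": 1,"delta_pos": [-1.4,0,0],"yaw": 0},{"claw": 1,"delta_pos": [-1.0,0,-0.4],"yaw": 0},{"claw": 1,"delta_pos": [-1.0,0,-0.5],"yaw": 0},{"claw": 1,"delta_pos": [-1.1,0,-0.4],"yaw": 0},{"claw": 1,"delta_pos": [-1.2,0,-0.3],"yaw": 0},{"claw": 1,"delta_pos": [0,0,0],"yaw": 0}]'

```text
clock: 13.1
eef_pos: [410.1, 328.6, 270.5]
tcp_rot: [-3.14, -0.002, 0.078]
contact_force: [3.4, 0.4, -3.2]
opening: 0.536
grasp_force: 35.2
```

Call:
apply_moves --deltas '[{"claw": 1,"delta_pos": [0,0,-2.0],"yaw": 0},{"claw": 1,"delta_pos": [0,0,-1.5],"yaw": 0},{"claw": 1,"delta_pos": [0,0,0],"yaw": 0},{"claw": 1,"delta_pos": [0,0,0],"yaw": 0}]'

```text
clock: 13.6
eef_pos: [410.2, 328.2, 304.2]
tcp_rot: [3.141, 0.001, 0.078]
contact_force: [0.3, -0.2, -5.3]
opening: 0.531
grasp_force: 34.8
```

```bash
python3 tq.py;python3 tilt.py
```

```text
M mean [-0.02   0.032  0.013 -0.421 -0.106 -5.428] sd [0.033 0.041 0.013 0.416 0.133 0.506]
n 10921 slope x deg(neg=front up) 24.1 roll 1.9 top z at tcp 159.0 underside 49.4
tcp [410.4 328.3 304.5] F [ 0.  -0.8 -4.7] M [0.007 0.054 0.003] op 0.532 t 13.95
```

Call:
apply_moves --deltas '[{"claw": 1,"delta_pos": [2.0,0,2.0],"yaw": 0},{"claw": 1,"delta_pos": [0,0,1.5],"yaw": 0},{"claw": 1,"delta_pos": [1.1,0,0.5],"yaw": 0},{"claw": 1,"delta_pos": [1.1,0,0.5],"yaw": 0},{"claw": 1,"delta_pos": [1.0,0,0.6],"yaw": 0},{"claw": 1,"delta_pos": [0.8,0,0.5],"yaw": 0},{"claw": 1,"delta_pos": [0,0,0.1],"yaw": 0}]'

```text
clock: 14.88
eef_pos: [472.1, 333.4, 249.2]
tcp_rot: [-3.14, -0.004, 0.078]
contact_force: [5.8, -3.3, 12.8]
opening: 0.533
grasp_force: 37.8
```

```bash
python3 tilt.py
```

```text
n 13247 slope x deg(neg=front up) 1.5 roll 0.0 top z at tcp 104.8 underside 4.8
tcp [472.1 333.4 249.2] F [ 5.8 -3.3 12.8] M [-0.914 -0.624  0.113] op 0.533 t 14.875
```

Level on the floor. I release, rise and go to the middle module.

Call:
apply_moves --deltas '[{"claw": -1,"delta_pos": [0,0,0],"yaw": 0},{"claw": -1,"delta_pos": [0,0,0],"yaw": 0},{"claw": -1,"delta_pos": [0,0,0],"yaw": 0},{"claw": -1,"delta_pos": [0,0,-3.0],"yaw": 0},{"claw": -1,"delta_pos": [0,0,-3.5],"yaw": 0},{"claw": -1,"delta_pos": [0,5.2,0],"yaw": 0},{"claw": -1,"delta_pos": [0.4,5.2,0],"yaw": 0},{"claw": -1,"delta_pos": [0,0,0],"yaw": 0}]'

```text
clock: 15.92
eef_pos: [482.3, 227.0, 312.8]
tcp_rot: [3.141, 0.001, 0.075]
contact_force: [0.4, 0.4, 0.6]
opening: 1.0
grasp_force: 0.0
```

```bash
cat > loc.py <<'E'
import sys;from h import *
f=grab('wrist');P=cloud(f);X,Y,Z=P[...,0],P[...,1],P[...,2];t=np.array(f['s']['eef_pos'])
m=(abs(Y-t[1])<35)&(abs(X-t[0])<90)&(Z>93)&(Z<115)
n,l,st,c=cv2.connectedComponentsWithStats(cv2.morphologyEx(m.astype(np.uint8),cv2.MORPH_CLOSE,np.ones((7,7))))
q=P[(l==1+np.argmax(st[1:,4]))&m];a=cv2.minAreaRect(q[:,:2].astype(np.float32));print(a)
ang=np.radians(a[2] if a[2]<45 else a[2]-90)
s=f['s'];psi=s['tcp_rot'][2];d=np.array(a[0])-t[:2]
print('tcp',t.round(1),'psi',round(psi,3),'t',s['clock'],'tool dx,dy cm',np.round([(np.cos(psi)*d[0]+np.sin(psi)*d[1])/10,(np.sin(psi)*d[0]-np.cos(psi)*d[1])/10],2),'yaw',round(-(ang-psi),3))
E
python3 loc.py; python3 mods.py
```

```text
((479.65301513671875, 230.0273895263672), (129.51083374023438, 46.200984954833984), 5.9817891120910645)
tcp [482.3 227.  312.8] psi 0.075 t 15.925 tool dx,dy cm [-0.24 -0.32] yaw -0.03
mod [482.8 117.9] [111.8  46.1] 4.9 [ 97.8 103.4 108.9]
mod [465.  227.6] [22.8 49.7] 20.9 [ 98.7 104.3 109.7]
strip [ 490.3 -238. ] [285.9  42.9] 89.3 [12.3 25.8 34.4]
tray dark [484.1 226.7] [188.8 337.8] 3.5 [-1.4  5.  16.3]
tray x 385.8173359392141 584.3243005559324
```

Call:
apply_moves --deltas '[{"claw": -1,"delta_pos": [-0.2,-0.3,3.0],"yaw": -0.03},{"claw": -1,"delta_pos": [0,0,3.3],"yaw": 0},{"claw": 1,"delta_pos": [0,0,0],"yaw": 0},{"claw": 1,"delta_pos": [0,0,0],"yaw": 0},{"claw": 1,"delta_pos": [0,0,0],"yaw": 0},{"claw": 1,"delta_pos": [0,0,0],"yaw": 0},{"claw": 1,"delta_pos": [0,0,-0.6],"yaw": 0},{"claw": 1,"delta_pos": [0,0,0],"yaw": 0}]' --grip_force 30

```text
clock: 17.02
eef_pos: [480.1, 232.5, 256.2]
tcp_rot: [-3.141, -0.0, 0.107]
contact_force: [0.3, 0.9, -5.0]
opening: 0.535
grasp_force: 31.9
```

```bash
python3 tq.py;python3 tilt.py
```

```text
M mean [ 2.300e-02  1.300e-02 -2.000e-03  1.740e-01  1.400e-02 -5.647e+00] sd [0.029 0.028 0.023 0.396 0.627 0.344]
n 12846 slope x deg(neg=front up) -0.1 roll -2.2 top z at tcp 108.5 underside 8.5
tcp [480.1 232.4 255.6] F [ 0.1  0.4 -5. ] M [0.043 0.024 0.02 ] op 0.536 t 17.375
```

Call:
apply_moves --deltas '[{"claw": 1,"delta_pos": [1.5,0,0],"yaw": 0},{"claw": 1,"delta_pos": [1.4,0,0],"yaw": 0},{"claw": 1,"delta_pos": [0.9,0,-0.5],"yaw": 0},{"claw": 1,"delta_pos": [1.0,0,-0.5],"yaw": 0},{"claw": 1,"delta_pos": [1.0,0,-0.4],"yaw": 0},{"claw": 1,"delta_pos": [1.1,0,-0.3],"yaw": 0},{"claw": 1,"delta_pos": [0,0,0],"yaw": 0}]'

```text
clock: 18.3
eef_pos: [549.9, 240.2, 273.4]
tcp_rot: [-3.141, -0.002, 0.107]
contact_force: [-2.2, -0.5, -4.2]
opening: 0.536
grasp_force: 31.6
```

Call:
apply_moves --deltas '[{"claw": 1,"delta_pos": [0,0,-2.0],"yaw": 0},{"claw": 1,"delta_pos": [0,0,-1.5],"yaw": 0},{"claw": 1,"delta_pos": [0,0,0],"yaw": 0},{"claw": 1,"delta_pos": [0,0,0],"yaw": 0}]'

```text
clock: 18.8
eef_pos: [548.6, 239.9, 307.6]
tcp_rot: [-3.142, -0.0, 0.108]
contact_force: [-0.4, 0.5, -5.3]
opening: 0.531
grasp_force: 32.9
```

```bash
python3 tq.py;python3 tilt.py
```

```text
M mean [ 1.300e-02 -6.900e-02  5.000e-03  1.490e-01  1.200e-02 -5.495e+00] sd [0.019 0.026 0.021 0.958 0.329 0.562]
n 12439 slope x deg(neg=front up) -22.3 roll -2.8 top z at tcp 158.9 underside 50.8
tcp [548.7 239.9 307.4] F [ 0.4  0.5 -5.1] M [-0.001 -0.076 -0.009] op 0.535 t 19.15
```

Call:
apply_moves --deltas '[{"claw": 1,"delta_pos": [-2.0,0,2.0],"yaw": 0},{"claw": 1,"delta_pos": [0,0,1.5],"yaw": 0},{"claw": 1,"delta_pos": [-1.1,0,0.5],"yaw": 0},{"claw": 1,"delta_pos": [-1.0,0,0.5],"yaw": 0},{"claw": 1,"delta_pos": [-1.0,0,0.6],"yaw": 0},{"claw": 1,"delta_pos": [-0.8,0,0.6],"yaw": 0},{"claw": 1,"delta_pos": [0,0,0.1],"yaw": 0}]'

```text
clock: 20.08
eef_pos: [488.7, 233.3, 251.7]
tcp_rot: [3.141, 0.003, 0.107]
contact_force: [-17.0, -4.6, 31.9]
opening: 0.531
grasp_force: 40.6
```

```bash
python3 tilt.py
```

```text
n 12287 slope x deg(neg=front up) -3.8 roll -0.5 top z at tcp 106.3 underside 6.1
tcp [488.7 233.3 251.7] F [-17.   -4.6  31.9] M [-1.055  2.259 -0.262] op 0.531 t 20.075
```

Call:
apply_moves --deltas '[{"claw": 1,"delta_pos": [0,0,-0.6],"yaw": 0},{"claw": 1,"delta_pos": [-1.5,0,0],"yaw": 0},{"claw": 1,"delta_pos": [-1.5,0,0],"yaw": 0},{"claw": 1,"delta_pos": [-1.2,0,-0.4],"yaw": 0},{"claw": 1,"delta_pos": [-1.1,0,-0.5],"yaw": 0},{"claw": 1,"delta_pos": [-1.2,0,-0.4],"yaw": 0},{"claw": 1,"delta_pos": [-1.2,0,-0.3],"yaw": 0},{"claw": 1,"delta_pos": [0,0,0],"yaw": 0}]'

```text
clock: 21.12
eef_pos: [412.6, 225.1, 271.9]
tcp_rot: [3.141, 0.0, 0.108]
contact_force: [0.1, 0.2, -5.2]
opening: 0.529
grasp_force: 36.0
```

Call:
apply_moves --deltas '[{"claw": 1,"delta_pos": [0,0,-2.0],"yaw": 0},{"claw": 1,"delta_pos": [0,0,-1.5],"yaw": 0},{"claw": 1,"delta_pos": [0,0,0],"yaw": 0},{"claw": 1,"delta_pos": [0,0,0],"yaw": 0}]'

```text
clock: 21.62
eef_pos: [413.5, 225.2, 306.4]
tcp_rot: [3.142, 0.0, 0.108]
contact_force: [0.1, 0.0, -5.7]
opening: 0.534
grasp_force: 36.0
```

```bash
python3 tq.py;python3 tilt.py
```

```text
M mean [-1.200e-02 -5.900e-02  4.000e-03 -9.000e-02  8.100e-02 -5.356e+00] sd [0.021 0.029 0.028 0.275 0.471 0.434]
n 12165 slope x deg(neg=front up) -3.9 roll -0.5 top z at tcp 161.0 underside 60.8
tcp [413.5 225.2 306.5] F [ 0.9 -0.1 -5.1] M [-0.003 -0.015 -0.004] op 0.531 t 21.975
```

Call:
apply_moves --deltas '[{"claw": 1,"delta_pos": [3.5,0,0],"yaw": 0},{"claw": 1,"delta_pos": [3.8,0,0.5],"yaw": 0},{"claw": 1,"delta_pos": [0,0,3.5],"yaw": 0},{"claw": 1,"delta_pos": [0,0,1.2],"yaw": 0},{"claw": 1,"delta_pos": [0,0,0.7],"yaw": 0},{"claw": 1,"delta_pos": [0,0,0],"yaw": 0}]'

```text
clock: 22.78
eef_pos: [485.0, 233.0, 248.4]
tcp_rot: [3.141, 0.002, 0.108]
contact_force: [1.3, -0.4, -6.4]
opening: 0.529
grasp_force: 38.2
```

```bash
cat >> tilt.py <<'E'
u=np.array([np.cos(s['tcp_rot'][2]),np.sin(s['tcp_rot'][2])]);v=np.array([-u[1],u[0]])
X=d[...,:2]@u;Yv=d[...,:2]@v;e=P[...,2]-((P[...,:2]-T[:2])@w[:2]+w[2])
mm=(abs(Yv)<20)&(abs(e)<5)&(X<100)&(X>20)
print('rear end along top from tcp',np.round(np.percentile(X[mm],99)/np.cos(a),1))
E
python3 tilt.py
```

```text
n 11860 slope x deg(neg=front up) -1.5 roll -0.2 top z at tcp 104.6 underside 4.5
tcp [485.  233.  248.4] F [ 1.3 -0.4 -6.4] M [ 0.005 -0.082 -0.019] op 0.529 t 22.775
rear end along top from tcp 56.4
```

Call:
apply_moves --deltas '[{"claw": 1,"delta_pos": [0,0,-0.4],"yaw": 0},{"claw": 1,"delta_pos": [-0.9,0,0],"yaw": 0},{"claw": 1,"delta_pos": [-0.9,0,0],"yaw": 0},{"claw": 1,"delta_pos": [-1.0,0,-0.3],"yaw": 0},{"claw": 1,"delta_pos": [-1.0,0,-0.5],"yaw": 0},{"claw": 1,"delta_pos": [-1.1,0,-0.4],"yaw": 0},{"claw": 1,"delta_pos": [-1.2,0,-0.3],"yaw": 0},{"claw": 1,"delta_pos": [0,0,0],"yaw": 0}]'

```text
clock: 23.82
eef_pos: [426.0, 227.0, 268.1]
tcp_rot: [-3.14, -0.004, 0.108]
contact_force: [4.5, -0.0, 0.0]
opening: 0.533
grasp_force: 39.1
```

```bash
python3 tilt.py
```

```text
n 10317 slope x deg(neg=front up) 21.5 roll 2.6 top z at tcp 124.1 underside 16.6
tcp [426.  227.  268.1] F [ 4.5 -0.   0. ] M [ 0.204 -0.895 -0.072] op 0.533 t 23.825
rear end along top from tcp 59.3
```

Call:
apply_moves --deltas '[{"claw": 1,"delta_pos": [0,0,-2.0],"yaw": 0},{"claw": 1,"delta_pos": [0,0,-1.5],"yaw": 0},{"claw": 1,"delta_pos": [0,0,0],"yaw": 0},{"claw": 1,"delta_pos": [0,0,0],"yaw": 0}]'

```text
clock: 24.38
eef_pos: [425.1, 226.4, 301.2]
tcp_rot: [3.141, 0.001, 0.108]
contact_force: [0.1, -1.0, -4.7]
opening: 0.534
grasp_force: 38.5
```

```bash
python3 tq.py;python3 tilt.py
```

```text
M mean [-1.200e-02  1.600e-02 -2.000e-03  1.470e-01  1.070e-01 -5.232e+00] sd [0.025 0.042 0.037 0.676 0.535 0.454]
n 10349 slope x deg(neg=front up) 21.2 roll 2.4 top z at tcp 157.7 underside 50.5
tcp [425.4 226.5 301.5] F [ 0.2 -0.2 -5.7] M [ 0.027 -0.021 -0.021] op 0.532 t 24.725
rear end along top from tcp 58.5
```

Call:
apply_moves --deltas '[{"claw": 1,"delta_pos": [2.0,0,2.0],"yaw": 0},{"claw": 1,"delta_pos": [0,0,1.5],"yaw": 0},{"claw": 1,"delta_pos": [1.1,0,0.5],"yaw": 0},{"claw": 1,"delta_pos": [1.1,0,0.5],"yaw": 0},{"claw": 1,"delta_pos": [1.0,0,0.6],"yaw": 0},{"claw": 1,"delta_pos": [0.8,0,0.5],"yaw": 0},{"claw": 1,"delta_pos": [0,0,0.1],"yaw": 0},{"claw": 1,"delta_pos": [0,0,-0.5],"yaw": 0}]'

```text
clock: 25.78
eef_pos: [484.7, 232.8, 249.0]
tcp_rot: [3.141, 0.002, 0.108]
contact_force: [-0.1, -0.6, -6.2]
opening: 0.534
grasp_force: 40.2
```

```bash
python3 tq.py;python3 tilt.py
```

```text
M mean [-5.000e-03 -2.600e-02 -1.900e-02  3.700e-02  3.300e-02 -5.488e+00] sd [0.024 0.047 0.029 0.325 0.356 0.387]
n 12517 slope x deg(neg=front up) -0.4 roll -0.1 top z at tcp 106.9 underside 6.8
tcp [484.9 232.9 249.3] F [-0.4 -1.1 -5.2] M [-0.007 -0.077 -0.024] op 0.531 t 26.125
rear end along top from tcp 59.5
```

Call:
apply_moves --deltas '[{"claw": 1,"delta_pos": [0,0,0.35],"yaw": 0},{"claw": -1,"delta_pos": [0,0,0],"yaw": 0},{"claw": -1,"delta_pos": [0,0,0],"yaw": 0},{"claw": -1,"delta_pos": [0,0,0],"yaw": 0},{"claw": -1,"delta_pos": [0,0,-3.0],"yaw": 0},{"claw": -1,"delta_pos": [0,0,-3.5],"yaw": 0},{"claw": -1,"delta_pos": [-0.4,5.6,0],"yaw": 0},{"claw": -1,"delta_pos": [-0.5,5.6,0],"yaw": 0.02}]'

```text
clock: 27.18
eef_pos: [488.3, 120.0, 312.1]
tcp_rot: [-3.141, -0.002, 0.089]
contact_force: [1.1, 0.9, 0.3]
opening: 1.002
grasp_force: 0.0
```

Call:
apply_moves --deltas '[{"claw": -1,"delta_pos": [0,0,0],"yaw": 0}]'

```text
clock: 27.3
eef_pos: [488.0, 117.9, 311.6]
tcp_rot: [3.141, 0.0, 0.084]
contact_force: [0.3, 0.7, 0.1]
opening: 1.001
grasp_force: 0.0
```

```bash
python3 loc.py; python3 mods.py
```

```text
((490.28497314453125, 120.3996353149414), (129.648681640625, 46.26545715332031), 4.717371463775635)
tcp [488.  117.9 311.6] psi 0.084 t 27.3 tool dx,dy cm [ 0.25 -0.23] yaw 0.001
mod [470.4 332.1] [117.2  47.8] 5.6 [ 96.4 103.6 109.4]
mod [471.6 239.4] [111.3  30.3] 7.5 [ 97.6 103.9 109.7]
mod [460.4 115.3] [33.8 49.8] 13.1 [ 98.3 103.9 109.4]
strip [ 490.2 -238.2] [286.2  41.9] 89.4 [12.6 25.5 34.8]
tray dark [484.  231.4] [189.  330.2] 3.7 [-1.6  4.6 14.9]
tray x 383.90371771725927 573.0997129895982
```

Call:
apply_moves --deltas '[{"claw": -1,"delta_pos": [0.25,-0.2,3.0],"yaw": 0},{"claw": -1,"delta_pos": [0,0,3.2],"yaw": 0},{"claw": 1,"delta_pos": [0,0,0],"yaw": 0},{"claw": 1,"delta_pos": [0,0,0],"yaw": 0},{"claw": 1,"delta_pos": [0,0,0],"yaw": 0},{"claw": 1,"delta_pos": [0,0,0],"yaw": 0},{"claw": 1,"delta_pos": [0,0,-0.5],"yaw": 0},{"claw": 1,"delta_pos": [0,0,0],"yaw": 0}]' --grip_force 30

```text
clock: 28.4
eef_pos: [490.4, 122.9, 254.6]
tcp_rot: [-3.142, -0.0, 0.087]
contact_force: [-0.5, 0.4, -4.7]
opening: 0.537
grasp_force: 31.4
```

```bash
python3 tq.py;python3 tilt.py
```

```text
M mean [ 4.000e-03 -5.000e-03 -9.000e-03 -1.620e-01 -7.000e-02 -4.543e+00] sd [0.033 0.032 0.028 0.312 0.312 0.59 ]
n 12995 slope x deg(neg=front up) -0.1 roll -2.1 top z at tcp 107.5 underside 7.5
tcp [490.4 122.9 254.1] F [ 0.8  0.5 -3.2] M [-0.01  -0.048 -0.016] op 0.535 t 28.75
rear end along top from tcp 62.9
```

Call:
apply_moves --deltas '[{"claw": 1,"delta_pos": [1.3,0,0],"yaw": 0},{"claw": 1,"delta_pos": [1.2,0,0],"yaw": 0},{"claw": 1,"delta_pos": [0.9,0,-0.4],"yaw": 0},{"claw": 1,"delta_pos": [1.0,0,-0.5],"yaw": 0},{"claw": 1,"delta_pos": [1.0,0,-0.4],"yaw": 0},{"claw": 1,"delta_pos": [1.1,0,-0.3],"yaw": 0},{"claw": 1,"delta_pos": [0,0,0],"yaw": 0}]'

```text
clock: 29.68
eef_pos: [556.2, 128.7, 270.8]
tcp_rot: [-3.141, -0.001, 0.087]
contact_force: [-1.3, 0.3, -3.9]
opening: 0.536
grasp_force: 31.4
```

Call:
apply_moves --deltas '[{"claw": 1,"delta_pos": [0,0,-2.0],"yaw": 0},{"claw": 1,"delta_pos": [0,0,-1.5],"yaw": 0},{"claw": 1,"delta_pos": [0,0,0],"yaw": 0},{"claw": 1,"delta_pos": [0,0,0],"yaw": 0}]'

```text
clock: 30.18
eef_pos: [555.1, 128.6, 305.0]
tcp_rot: [-3.142, -0.0, 0.088]
contact_force: [-0.4, -0.3, -4.1]
opening: 0.532
grasp_force: 32.5
```

```bash
python3 tq.py;python3 tilt.py
```

```text
M mean [ 0.009 -0.063  0.011 -0.349 -0.028 -4.453] sd [0.034 0.031 0.037 0.427 0.296 0.436]
n 12618 slope x deg(neg=front up) -22.3 roll -2.3 top z at tcp 157.6 underside 49.5
tcp [555.2 128.6 305. ] F [-0.1  0.4 -3.6] M [-0.001 -0.096  0.041] op 0.534 t 30.525
rear end along top from tcp 61.4
```

Call:
apply_moves --deltas '[{"claw": 1,"delta_pos": [-2.0,0,2.0],"yaw": 0},{"claw": 1,"delta_pos": [0,0,1.5],"yaw": 0},{"claw": 1,"delta_pos": [-1.1,0,0.5],"yaw": 0},{"claw": 1,"delta_pos": [-1.0,0,0.5],"yaw": 0},{"claw": 1,"delta_pos": [-1.0,0,0.6],"yaw": 0},{"claw": 1,"delta_pos": [-0.8,0,0.6],"yaw": 0},{"claw": 1,"delta_pos": [0,0,0.1],"yaw": 0},{"claw": 1,"delta_pos": [0,0,-0.5],"yaw": 0}]'

```text
clock: 31.58
eef_pos: [496.2, 123.4, 252.7]
tcp_rot: [-3.141, -0.0, 0.087]
contact_force: [0.3, 0.1, -4.2]
opening: 0.53
grasp_force: 34.9
```

```bash
python3 tq.py;python3 tilt.py
```

```text
M mean [ 9.00e-03 -4.00e-02 -3.00e-03  1.81e-01  1.60e-02 -4.36e+00] sd [0.024 0.02  0.033 0.587 0.72  0.387]
n 12228 slope x deg(neg=front up) -0.9 roll -0.2 top z at tcp 107.2 underside 7.2
tcp [496.5 123.5 252.1] F [ 0.3  0.2 -3.6] M [-0.057 -0.076 -0.019] op 0.532 t 31.925
rear end along top from tcp 59.4
```

Call:
apply_moves --deltas '[{"claw": 1,"delta_pos": [-1.4,0,0],"yaw": 0},{"claw": 1,"delta_pos": [-1.4,0,0],"yaw": 0},{"claw": 1,"delta_pos": [-1.0,0,-0.3],"yaw": 0},{"claw": 1,"delta_pos": [-1.0,0,-0.5],"yaw": 0},{"claw": 1,"delta_pos": [-1.1,0,-0.4],"yaw": 0},{"claw": 1,"delta_pos": [-1.3,0,-0.3],"yaw": 0},{"claw": 1,"delta_pos": [0,0,0],"yaw": 0}]'

```text
clock: 32.85
eef_pos: [424.9, 117.3, 268.5]
tcp_rot: [-3.141, -0.004, 0.088]
contact_force: [4.2, 0.9, 0.7]
opening: 0.532
grasp_force: 36.0
```

```bash
python3 tilt.py
```

```text
n 10614 slope x deg(neg=front up) 24.5 roll 2.4 top z at tcp 123.6 underside 13.7
tcp [424.9 117.3 268.5] F [4.2 0.9 0.7] M [ 0.106 -0.719 -0.028] op 0.532 t 32.85
rear end along top from tcp 62.4
```

Call:
apply_moves --deltas '[{"claw": 1,"delta_pos": [0,0,-2.0],"yaw": 0},{"claw": 1,"delta_pos": [0,0,-1.5],"yaw": 0},{"claw": 1,"delta_pos": [0,0,0],"yaw": 0},{"claw": 1,"delta_pos": [0,0,0],"yaw": 0}]'

```text
clock: 33.4
eef_pos: [424.4, 117.1, 301.8]
tcp_rot: [3.141, 0.001, 0.088]
contact_force: [0.4, -0.6, -4.2]
opening: 0.534
grasp_force: 35.4
```

```bash
python3 tq.py;python3 tilt.py
```

```text
M mean [-0.026  0.048  0.014 -0.072 -0.064 -4.165] sd [0.036 0.037 0.024 0.616 0.454 0.36 ]
n 10589 slope x deg(neg=front up) 24.3 roll 2.3 top z at tcp 157.4 underside 47.7
tcp [424.7 117.1 302. ] F [-0.5  0.1 -4.5] M [-0.012  0.083  0.018] op 0.535 t 33.75
rear end along top from tcp 61.7
```

Call:
apply_moves --deltas '[{"claw": 1,"delta_pos": [2.0,0,2.0],"yaw": 0},{"claw": 1,"delta_pos": [0,0,1.5],"yaw": 0},{"claw": 1,"delta_pos": [1.1,0,0.5],"yaw": 0},{"claw": 1,"delta_pos": [1.1,0,0.5],"yaw": 0},{"claw": 1,"delta_pos": [1.0,0,0.6],"yaw": 0},{"claw": 1,"delta_pos": [0.8,0,0.6],"yaw": 0},{"claw": 1,"delta_pos": [0,0,0.1],"yaw": 0},{"claw": 1,"delta_pos": [0,0,-0.5],"yaw": 0}]'

```text
clock: 34.8
eef_pos: [484.4, 122.4, 249.2]
tcp_rot: [3.142, 0.0, 0.088]
contact_force: [-0.4, -0.9, -3.2]
opening: 0.533
grasp_force: 38.7
```

```bash
python3 tq.py;python3 tilt.py
```

```text
M mean [-2.000e-03  2.300e-02  6.000e-03 -2.170e-01 -1.360e-01 -4.292e+00] sd [0.024 0.037 0.022 0.632 0.566 0.65 ]
n 13295 slope x deg(neg=front up) 0.4 roll 0.0 top z at tcp 107.0 underside 7.0
tcp [484.1 122.3 248.9] F [-0.1 -0.5 -4.2] M [0.02  0.01  0.036] op 0.531 t 35.15
rear end along top from tcp 64.1
```

Call:
apply_moves --deltas '[{"claw": 1,"delta_pos": [0,0,0.35],"yaw": 0},{"claw": -1,"delta_pos": [0,0,0],"yaw": 0},{"claw": -1,"delta_pos": [0,0,0],"yaw": 0},{"claw": -1,"delta_pos": [0,0,0],"yaw": 0},{"claw": -1,"delta_pos": [0,0,-3.0],"yaw": 0},{"claw": -1,"delta_pos": [0,0,-3.5],"yaw": 0},{"claw": -1,"delta_pos": [0.2,-5.3,0],"yaw": 0},{"claw": -1,"delta_pos": [0.2,-5.3,0],"yaw": 0}]'

```text
clock: 36.2
eef_pos: [479.5, 229.2, 311.8]
tcp_rot: [-3.141, -0.002, 0.086]
contact_force: [1.4, 0.1, 0.1]
opening: 0.997
grasp_force: 0.0
```

Call:
apply_moves --deltas '[{"claw": -1,"delta_pos": [0.3,-5.3,0],"yaw": 0},{"claw": -1,"delta_pos": [0.3,-5.2,0],"yaw": 0},{"claw": -1,"delta_pos": [0,0,0],"yaw": 0}]'

```text
clock: 36.58
eef_pos: [475.8, 336.6, 311.0]
tcp_rot: [-3.14, -0.001, 0.091]
contact_force: [0.3, -0.5, -0.1]
opening: 0.999
grasp_force: 0.0
```

```bash
python3 loc.py; python3 mods.py|head -4
```

```text
((475.97283935546875, 334.25372314453125), (129.4419708251953, 46.25126647949219), 4.532092094421387)
tcp [475.8 336.6 311. ] psi 0.091 t 36.575 tool dx,dy cm [-0.01  0.23] yaw 0.012
mod [477.7 120.5] [111.9  46. ] 4.8 [ 98.1 103.9 109.2]
mod [472.9 230.5] [111.9  46.5] 5.6 [ 98.  103.6 109.1]
strip [ 490.  -238.2] [286.7  41.9] 89.3 [12.1 26.2 35. ]
tray dark [483.6 231.1] [189.5 346.8] 3.7 [-1.6  4.6 13.8]
```

Call:
apply_moves --deltas '[{"claw": -1,"delta_pos": [0,0.2,3.0],"yaw": 0.01},{"claw": -1,"delta_pos": [0,0,3.2],"yaw": 0},{"claw": 1,"delta_pos": [0,0,0],"yaw": 0},{"claw": 1,"delta_pos": [0,0,0],"yaw": 0},{"claw": 1,"delta_pos": [0,0,0],"yaw": 0},{"claw": 1,"delta_pos": [0,0,0],"yaw": 0},{"claw": 1,"delta_pos": [0,0,-0.5],"yaw": 0},{"claw": 1,"delta_pos": [0,0,0],"yaw": 0}]' --grip_force 30

```text
clock: 37.67
eef_pos: [475.9, 331.3, 253.8]
tcp_rot: [3.141, 0.001, 0.078]
contact_force: [0.4, -0.3, -4.2]
opening: 0.533
grasp_force: 32.6
```

```bash
python3 tq.py;python3 tq.py;python3 tilt.py
```

```text
M mean [-0.015 -0.025  0.015  0.085 -0.089 -5.316] sd [0.023 0.025 0.027 0.703 0.262 0.569]
M mean [-5.000e-03 -2.600e-02  6.000e-03  1.300e-02 -2.150e-01 -5.465e+00] sd [0.025 0.026 0.036 0.432 0.506 0.288]
n 13007 slope x deg(neg=front up) -0.3 roll 1.2 top z at tcp 107.0 underside 7.0
tcp [476.2 331.4 253.8] F [-0.2 -0.6 -5.6] M [ 0.016 -0.018  0.001] op 0.533 t 38.375
rear end along top from tcp 63.0
```

Call:
apply_moves --deltas '[{"claw": 1,"delta_pos": [1.3,0,0],"yaw": 0},{"claw": 1,"delta_pos": [1.3,0,0],"yaw": 0},{"claw": 1,"delta_pos": [0.9,0,-0.4],"yaw": 0},{"claw": 1,"delta_pos": [1.0,0,-0.5],"yaw": 0},{"claw": 1,"delta_pos": [1.0,0,-0.4],"yaw": 0},{"claw": 1,"delta_pos": [1.1,0,-0.3],"yaw": 0},{"claw": 1,"delta_pos": [0,0,0],"yaw": 0},{"claw": 1,"delta_pos": [0,0,-1.5],"yaw": 0}]'

```text
clock: 39.42
eef_pos: [541.7, 336.1, 284.1]
tcp_rot: [3.14, 0.002, 0.078]
contact_force: [-0.6, -0.2, -5.4]
opening: 0.533
grasp_force: 33.1
```

```bash
python3 tq.py;python3 tilt.py
```

```text
M mean [ 0.023 -0.045  0.031 -0.064 -0.014 -5.009] sd [0.039 0.039 0.023 0.661 0.657 0.709]
n 12558 slope x deg(neg=front up) -22.1 roll -1.6 top z at tcp 136.9 underside 28.9
tcp [541.8 336.5 284.7] F [ 0.1  0.1 -4.8] M [ 0.021 -0.045  0.047] op 0.533 t 39.775
rear end along top from tcp 61.4
```

Call:
apply_moves --deltas '[{"claw": 1,"delta_pos": [-2.0,0,0],"yaw": 0},{"claw": 1,"delta_pos": [0,0,1.5],"yaw": 0},{"claw": 1,"delta_pos": [-1.1,0,0.5],"yaw": 0},{"claw": 1,"delta_pos": [-1.0,0,0.5],"yaw": 0},{"claw": 1,"delta_pos": [-1.0,0,0.6],"yaw": 0},{"claw": 1,"delta_pos": [-0.8,0,0.6],"yaw": 0},{"claw": 1,"delta_pos": [0,0,0.1],"yaw": 0},{"claw": 1,"delta_pos": [0,0,-0.6],"yaw": 0}]'

```text
clock: 40.83
eef_pos: [482.8, 332.0, 252.6]
tcp_rot: [3.141, 0.001, 0.078]
contact_force: [-0.2, -0.7, -5.7]
opening: 0.534
grasp_force: 36.1
```

```bash
python3 tq.py;python3 tq.py;python3 tilt.py
```

```text
M mean [-1.000e-02  4.000e-03 -1.800e-02  1.320e-01  1.010e-01 -5.146e+00] sd [0.036 0.028 0.024 0.337 0.718 0.671]
M mean [-1.000e-03  6.000e-03 -1.600e-02  2.380e-01 -1.440e-01 -5.272e+00] sd [0.032 0.02  0.035 0.303 0.464 0.588]
n 12311 slope x deg(neg=front up) -0.4 roll -0.0 top z at tcp 107.7 underside 7.7
tcp [483.2 332.  252.7] F [-0.1 -0.5 -5.4] M [0.034 0.016 0.022] op 0.533 t 41.525
rear end along top from tcp 59.1
```

Result: the left module's level balance moves by about +0.05 N m from front-down to front-up once pad slip is allowed for. The middle and right modules show no shift of that sign. So the left module rattles, and I carry it to the red tray.

Call:
apply_moves --deltas '[{"claw": 1,"delta_pos": [0,0,-3],"yaw": 0},{"claw": 1,"delta_pos": [0,0,-5],"yaw": 0},{"claw": 1,"delta_pos": [0,0,-5],"yaw": 0},{"claw": 1,"delta_pos": [0.8,1.6,-2],"yaw": 0},{"claw": 1,"delta_pos": [1.6,3.2,0],"yaw": 0},{"claw": 1,"delta_pos": [2.2,4.6,0],"yaw": 0},{"claw": 1,"delta_pos": [2.2,4.6,0],"yaw": 0},{"claw": 1,"delta_pos": [2.2,4.6,0],"yaw": 0}]' --grip_force 45

```text
clock: 42.58
eef_pos: [587.8, 152.1, 402.8]
tcp_rot: [-3.142, -0.0, 0.078]
contact_force: [1.5, 1.4, -5.7]
opening: 0.532
grasp_force: 50.2
```

Call:
apply_moves --deltas '[{"claw": 1,"delta_pos": [2.2,4.6,0],"yaw": 0},{"claw": 1,"delta_pos": [2.2,4.6,0],"yaw": 0},{"claw": 1,"delta_pos": [2.2,4.6,0],"yaw": 0},{"claw": 1,"delta_pos": [2.0,4.0,0],"yaw": 0},{"claw": 1,"delta_pos": [1.2,2.4,0],"yaw": 0},{"claw": 1,"delta_pos": [0.4,0.8,0],"yaw": 0},{"claw": 1,"delta_pos": [0,0,0],"yaw": 0},{"claw": 1,"delta_pos": [0,0,0],"yaw": 0}]'

```text
clock: 43.58
eef_pos: [704.8, -46.7, 402.7]
tcp_rot: [-3.141, 0.001, 0.079]
contact_force: [-0.3, -0.1, -5.1]
opening: 0.531
grasp_force: 50.2
```

```bash
python3 tilt.py; python3 mods.py|head -5
python3 - <<'E'
from h import *
f=grab('side');cv2.imwrite('pics/end.png',f['img'])
E
```

```text
n 12255 slope x deg(neg=front up) -0.5 roll 0.1 top z at tcp 257.7 underside 157.7
tcp [704.8 -46.7 402.7] F [-0.3 -0.1 -5.1] M [-0.014 -0.    -0.003] op 0.531 t 43.575
rear end along top from tcp 59.0
mod [477.7 120.7] [111.5  46.3] 5.0 [ 97.5 104.  109.5]
mod [472.6 230.5] [111.3  47. ] 6.2 [ 97.  103.4 109.3]
strip [ 489.2 -291.5] [179.6  42.1] 89.7 [ 9.9 26.4 35.1]
tray dark [479.5 223.1] [198.4 346.1] 3.4 [-1.7  4.5 14. ]
tray x 386.54083061754267 581.4060834848267
```

View pics/end.png

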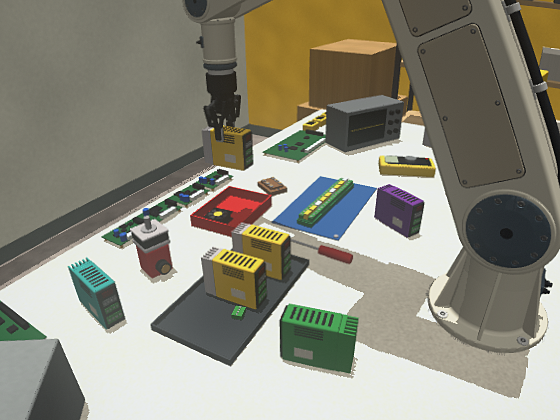

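The picture shows the left module held upright over the red tray (px 230,145). The other two stand in the returns tray (235,278 and 262,250), the strip lies on the mat (325,203), and the bystanders look unmoved.

```bash
python3 -c "
from rig import r
print(r.sign_off())"
```

```text
the job is handed in; nothing more can be done
None
```

The job is handed in at about 44 s with no verdict shown. I judged the left module to be the rattling one: rocking shifted its balance by about 0.05 N m, and the other two showed no such shift. It is held still and upright above the red tray, the middle and right modules stand in the returns tray, and the relay strip lies flat on the blue mat.

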